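# Blank a colorimeter: seat the blank vial and roll the recessed zero wheel

## Robot

A 7-joint arm with a two-finger parallel gripper is mounted at the origin on the work surface. World frame = base frame: x ahead of the robot, y to its left, z up, the work surface at z = 0. Lengths are in mm, angles in rad, forces in N, time in s.
With the tool pointing down it reaches from about 425 to 875 mm from the base axis. Payload 8.4 kg.
Tool frame: the origin (TCP) lies midway between the tips of the shut fingers; the grasp point (between the pads) lies arm.grip_point_offset behind it (arm.grip_point_offset is the distance from the TCP to the grasp point, in mm); z points along the fingers, x is the direction in which the jaws open and shut, and the axes are right-handed (so a half turn about z gives the same grasp; the last joint's range is limited). The gripper opens to 85 mm and grips with 20 to 120 N. Pads are 22 mm wide; open, the fingers measure 114 mm over their backs; the gripper's body (76 mm by 85 mm) begins 54 mm behind the grasp point. The pads swing forward as they close: fully open they stand 13 mm farther back than shut.
Start: joints at [1.036, 0.333, 0.04, 1.465, -0.013, 1.343, -0.059], TCP at [274.363, -589.227, 231.308] pointing down, gripper open.
Joint ranges: [-2.58, 2.58], [-0.38, 2.09], [-1.3, 1.39], [0.25, 2.4], [-1.5, 4.64], [0.08, 2.09], [-2.65, 2.65]. Speed limits (rad/s): [2.22, 2.22, 2.79, 2.79, 3.14, 3.14, 3.14].

## Interface

Orientations are given as a unit quaternion [x, y, z, w].
In Python, from workcell import arm gives the robot as it stands.
- The arm moves only by the tool step_arm, never from a script. Its argument "targets" is a list that holds one entry, the list of rows, each a list of 7 numbers: the shift along the tool's x, y, z in mm, then the turn, a rotation vector about the tool's x, y, z in rad, then the finger opening in mm, from 0 to 85.4. In form: [[[x, y, z, wx, wy, wz, fingers], ...]]. A call has exactly 10 rows; each row is the pose to reach, as a shift and turn from the pose measured when the call began, along the tool's axes at that moment; what a row does not reach only later rows make up. A row lasts 1/12 s, in which the tool goes at most 41.7 mm and 7.16 degrees, less where a joint would pass 70% of its speed; a pose out of reach is approached as far as the arm can. A call with a gripper value outside its range is refused whole. The fingers move at their own pace and stop on an object; "squeeze" is the grip in N (left out, the last holds). Time passes only in rows, so rows that repeat a pose let the fingers close, or fill a call up. It gives the time, the measured TCP pose, the force and the opening at its end, in the units of the state.
- arm.sense(): the state, without advancing time (a new reading comes with each control period).
- arm.get_image(name): name is "scene" or "top" or "wrist"; returns the picture (384x512x3 uint8, red, green, blue); there is no depth.
- arm.camera_params(name): a dict with "camera_matrix" (3x3 intrinsics, pixels), "position" and "orientation" of the camera in the world. Camera axes: x right, y down, z forward; pixel columns grow to the right and rows downward; lengths in mm; the calibration is good to about 2 mm. The wrist camera is an equidistant fisheye: a pixel r from the principal point sees the ray r / f radians off the axis. A picture is of the moment at which its call begins: read the wrist's pose just before it. camera_params takes no time and is no camera call; for the wrist camera it gives the pose at the moment of the call.
- arm.finish_job(): hands the job in, once; it reports no verdict.
The state is a dict: "time": time; "qpos": joint angles; "dq": joint speeds; "tau": joint torques, N m; "ee_pos": TCP position; "ee_rot": TCP orientation; "wrist_force": force on the tool from outside, world axes, zero at the start; "ft_torque": the same for the moment, N m; "opening": finger opening in mm.
Only numpy, scipy, OpenCV 4.12 (cv2) and the standard library are available. Lean on these libraries where they do the work, as an engineer would, in place of code of your own. Each camera call takes 0.05 s, during which the arm holds its last target.

## Task

Zero the analogue colorimeter on its blank: stand the short glass vial with the flat white cap fully home in the round well of the instrument and let go of it. Then gently roll the recessed thumbwheel in the top cover, by its exposed rim, until the dial needle points at the broad block mark in the middle of the scale, and leave the needle there with the vial still in the well. Press the instrument with no more than 15 N, and leave the other glassware and bottles where they stand.

Things in the scene. Friction and masses are not known exactly. Their poses are not given: they have to be found in the camera images.
- meter: Colorimeter, fixed grey and white box 200 x 200 x 70 mm; origin centre of underside, z up, x away from the operator's side, y to the operator's left. Own frame: vial well at (-55, 52.5) mm, thumbwheel slot at (-55, -50) mm, dial at x > -9 mm under a clear hard window, black frame top 90 mm above the bench; cover 70 mm above it. No press over 15 N on cover, window or wheel.
- well (a point): Centre of the mouth of the vial well, on the cover (70 mm above the bench); axes as the instrument's. Round hole 27 mm in diameter with a small chamfer, 36 mm deep, flat floor.
- slot (a point): Point on the cover (70 mm above the bench) above the thumbwheel's axle, mid-slot; axes as the instrument's. Ribbed grey wheel, 48 mm diameter, 10 mm wide, upright, axle along x: its exposed rim travels along y. The rim's top stands 4 to 13 mm proud of the cover, differing each time and not measured: find it by touch. Nothing else on the cover within 30 mm.
- wheel (a joint): Angle of the thumbwheel, rad; + = exposed rim moved to the instrument's +y (24 mm of rim per rad). Axle sprung: yields 1 mm per 4 N pressed, 3.5 mm at most, then a hard stop. Turns stiffly (about 4.6 N along the rim), stays where left, slips under a finger pressed too lightly; 8 to 12 N of press turns it well. A fingertip stroke gives 15 to 20 mm of rim: several strokes, lifting between.
- needle (a joint): Angle of the black dial needle about the vertical, rad: 0 = along the instrument's +x, at the broad block mark in mid-scale (13 mm long, 9.5 mm wide, spanning 0.12 rad); + = towards the instrument's +y. Starts at -0.7 to -0.3 (operator's right of the block). Ticks every 0.1. Driven only by the wheel: 0.3 rad per rad of wheel, 0.0125 rad per mm of rim, same sense.
- pivot (a point): Pivot of the needle, at the height of the cover (70 mm); the needle is 66 mm long from here, thin, black, under the clear window.
- vial: The blank vial, 70 mm tall, about 40 g, standing loose on the bench: clear glass body 24 mm in diameter up to 50 mm, flat white cap 22 mm in diameter from 50 to 70 mm. Origin at the centre of its underside, z up. Fully home in the well its underside is 34 mm above the bench and its cap tops out 34 mm above the cover.
- dropper1: Bystander: white dropper bottle with pointed green tip, 34 mm diameter, 76 mm tall; origin under its centre.
- dropper2: Bystander: as dropper1.
- tube1: Bystander: tall white test-strip tube with blue cap, 31 mm diameter, 107 mm tall; origin under its centre.
- tube2: Bystander: as tube1.
- flask: Bystander: conical glass flask, 72 mm diameter, 94 mm tall; origin under its centre.
- amber: Bystander: amber reagent bottle, 64 mm diameter, 150 mm tall; origin under its centre.
- dish: Bystander: white shallow dish, 84 mm diameter, 16 mm tall; origin under its centre.
Things that resemble listed ones, but are neither listed nor needed, are in the scene too. Leave any brown or purple look-alike of the vial alone.

How it is judged (in metres and radians):
On the way, in this order (a step that is already met when the one before it is completed fails the run):
1. the vial stands fully home in the well and is let go (z of vial in the frame of meter between 0.03 and 0.037 m and horizontal distance between vial and well below 0.004 m and angle between vial's own z axis and vertical below 0.15 rad and contact force between each of the arm, the fingers and vial below 0.1 N), for 0.2 s.
2. the wheel has been rolled until the needle points at the block mark, the vial still in the well (value of joint needle between -0.06 and 0.06 rad and z of vial in the frame of meter between 0.03 and 0.037 m and horizontal distance between vial and well below 0.004 m and angle between vial's own z axis and vertical below 0.15 rad), for 0.2 s.
At the end, for the whole second after the job is handed in: The vial is in the well, underside within 3 mm of the well floor, upright (within 0.15 rad) and at rest; the needle is at rest within 0.06 rad of the middle of the block mark, that is on the block (all of step 2 and linear speed of vial below 0.02 m/s and velocity of joint needle between -0.05 and 0.05 rad/s); the robot touches nothing.
It fails at once if the robot presses the instrument with more than 15 N (contact force between any of the fingers, the arm and meter above 15 N).
It fails at once if a bystander is shifted by more than 20 mm or tipped (distance of any of dropper1, dropper2, tube1, tube2, flask, amber, dish from where it was at the start of the episode above 0.02 m or angle between any of dropper1, dropper2, tube1, tube2, flask, amber, dish's own z axis and vertical above 0.4 rad).
It also fails if it takes over 64 s, if anything falls off the work surface, if the arm or the gripper's body presses on something with over 40 N, if the wrist force passes 120 N, or if a joint passes its speed limit or range.

## Working session

There is one attempt and no reset: what is moved stays moved. The work goes in short steps, Python scripts to look and compute and a tool call to move; the robot and the scene stay as the last step left them, time stands still between calls to the robot, and variables do not carry over. Pictures are saved under pics/ and viewed, and the job is handed in when it is done.

Besides the shell and the picture viewer there is one more tool, called after "Call:" as name(argument=value, ...) on one line, values as JSON. step_arm: Moves the arm, as the interface text tells. Its arguments: {"type":"object","properties":{"targets":{"type":"array","items":{"type":"array","items":{"type":"array","items":{"type":"number"}}}},"squeeze":{"type":"number"}},"required":["targets"]}

```bash
mkdir -p pics; ls
python3 - <<'E'
from workcell import arm
import cv2
s=arm.sense(); print({k:s[k] for k in ('time','ee_pos','ee_rot','opening','wrist_force')}, arm.grip_point_offset)
for n in ('scene','top','wrist'):
    p=arm.camera_params(n); print(n,p)
    cv2.imwrite(f'pics/{n}0.png',arm.get_image(n)[:,:,::-1])
E
```

```text
pics
{'time': 0.0, 'ee_pos': array([ 274.17867301, -588.83636452,  230.41261117]), 'ee_rot': array([ 8.43233983e-01, -5.37546081e-01, -7.07888121e-04, -3.99099538e-04]), 'opening': 85.51787141410065, 'wrist_force': array([0.82312024, 0.64112804, 0.00346981])} 18.700000000000003
scene {'camera_matrix': array([[484.78033637,   0.        , 258.61951955],
       [  0.        , 484.78033637, 193.59800169],
       [  0.        ,   0.        ,   1.        ]]), 'position': array([1242.85555247, -217.70087561,  852.81298089]), 'orientation': array([ 0.72292095,  0.58837408, -0.22647219, -0.28268636])}
top {'camera_matrix': array([[389.31873334,   0.        , 264.45054614],
       [  0.        , 389.31873334, 193.60716888],
       [  0.        ,   0.        ,   1.        ]]), 'position': array([476.4613252 , -94.63471118, 919.325394  ]), 'orientation': array([ 0.714317  , -0.69803438,  0.03413727, -0.03652223])}
wrist {'camera_matrix': array([[297.31863964,   0.        , 260.79556726],
       [  0.        , 297.31863964, 192.94808064],
       [  0.        ,   0.        ,   1.        ]]), 'position': array([ 350.5787368 , -552.92968117,  373.29588065]), 'orientation': array([ 0.83207323, -0.52997008, -0.08843297,  0.13771514])}
```

View pics/top0.png

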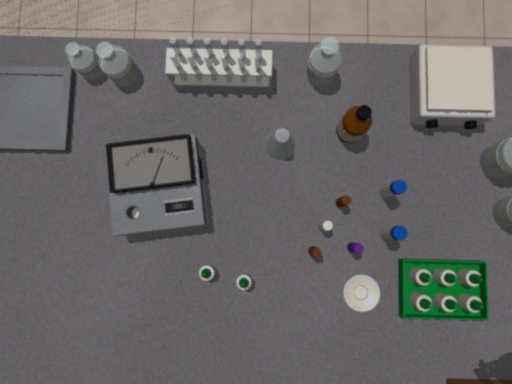

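View pics/scene0.png

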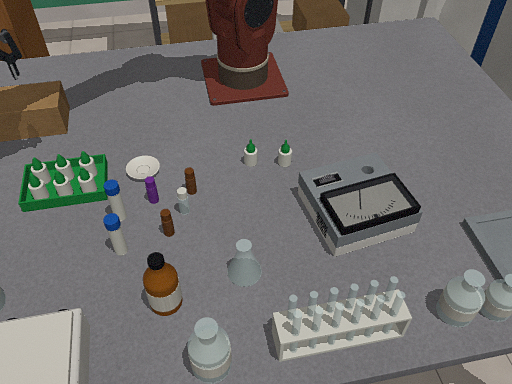

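View pics/wrist0.png

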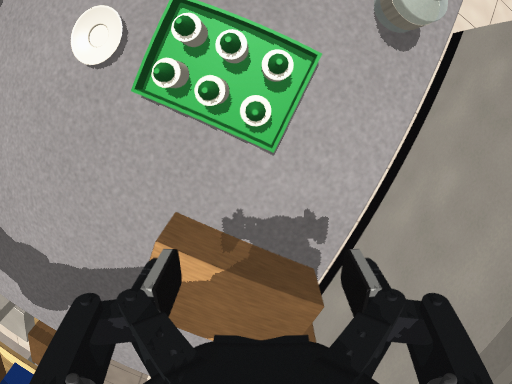

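Candidates in top view: white-cap clear vial (327,226), brown look-alikes (344,201) and (316,252), and purple (356,248). I choose (327,226) and check it in close crops.

```bash
cat > h.py <<'E'
import numpy as np, cv2
from scipy.spatial.transform import Rotation as R
from workcell import arm
def ray(n,px,p=None):
    p=p or arm.camera_params(n); K=p['camera_matrix']
    v=np.array([(px[0]-K[0,2])/K[0,0],(px[1]-K[1,2])/K[1,1]])
    if n=='wrist':
        r=np.hypot(*v); d=np.array([*(v/r*np.sin(r) if r>0 else v),np.cos(r)])
    else: d=np.array([v[0],v[1],1.])
    return np.array(p['position']), R.from_quat(p['orientation']).apply(d)
def onz(n,px,z,p=None):
    o,d=ray(n,px,p); return o+d*(z-o[2])/d[2]
def proj(n,P,p=None):
    p=p or arm.camera_params(n); K=p['camera_matrix']
    c=R.from_quat(p['orientation']).inv().apply(np.array(P,float)-p['position'])
    if n=='wrist':
        th=np.arctan2(np.hypot(c[0],c[1]),c[2]); v=c[:2]/np.hypot(c[0],c[1])*th
    else: v=c[:2]/c[2]
    return K[0,0]*v+K[:2,2]
E
python3 - <<'E'
import cv2,numpy as np
a=cv2.imread('pics/top0.png');b=cv2.imread('pics/scene0.png')
c1=cv2.resize(a[125:245,95:215],(480,480),interpolation=2)
c2=cv2.resize(a[180:280,290:390],(300,300),interpolation=2)
c3=cv2.resize(b[150:250,130:230],(300,300),interpolation=2)
o=np.zeros((600,800,3),np.uint8);o[:480,:480]=c1;o[:300,490:790]=c2;o[300:600,490:790]=c3
cv2.imwrite('pics/crop0.png',o)
E
```

```text
(no output)
```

View pics/crop0.png

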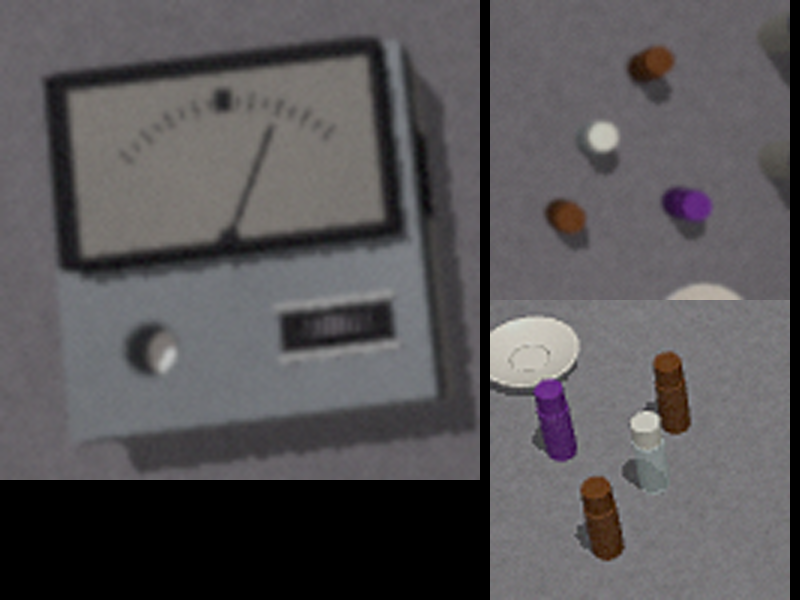

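White cap, clear body confirmed at top (327,226). In the meter, the well is at about (132,212), the slot at (179,206) and the needle is right of the block.

Run:
```python
from h import *
a=cv2.imread('pics/top0.png');b=cv2.imread('pics/scene0.png')
def cap(im,x0,y0,x1,y1):
    m=(im.min(2)>150).astype(np.uint8); m2=np.zeros_like(m); m2[y0:y1,x0:x1]=m[y0:y1,x0:x1]
    n,l,s,c=cv2.connectedComponentsWithStats(m2); i=1+np.argmax(s[1:,4]); return c[i],s[i]
c,s=cap(a,315,215,340,240); print(c,s,onz('top',c,70), onz('top',c,63))
c,s=cap(b,172,184,192,200); print(c,s)
o1,d1=ray('top',cap(a,315,215,340,240)[0]); o2,d2=ray('scene',c)
A=np.array([d1,-d2]).T; t=np.linalg.lstsq(A,o2-o1,rcond=None)[0]; print('tri',o1+d1*t[0],o2+d2*t[1])
f=lambda x,y:(95+(x+.5)/4-.5,125+(y+.5)/4-.5)
W=onz('top',f(152,350),70);S=onz('top',f(337,326),70);P=onz('top',f(230,237),70)
# slot outline corners
print('well',W,'slot',S,'pivot',P)
for q in [(45,78),(385,38),(410,235),(65,270)]: print('frame90',onz('top',f(*q),90))
for q in [(437,397),(75,441)]: print('cov70',onz('top',f(*q),70))
print('block',onz('top',f(223,100),72),'tip',onz('top',f(271,126),72))
for n,px,z in [('dropper1',(206,272),60),('d2',(244,282),60),('dish',(361,293),10),('t1',(399,187),107),('t2',(399,233),107),('flask',(282,135),94),('b1',(345,201),70),('b2',(316,252),70),('pu',(357,249),70),('amber',(363,112),150)]: print(n,onz('top',px,z).round())
```

```text
[327.2238806  224.95522388] [323 221  10   9  67] [ 496.26438661 -228.80916976   70.        ] [ 496.42760018 -229.91501355   63.        ]
[181.12727273 190.18181818] [177 187   9   7  55]
tri [ 496.3272644  -229.23519445   67.30326031] [ 495.95649844 -231.81640169   67.70238859]
well [514.37808248 196.08061312  70.        ] slot [529.81948367  95.65134107  70.        ] pivot [577.45232603 156.71194599  70.        ]
frame90 [659.62503204 255.73850247  90.        ]
frame90 [685.93429607  72.14081167  90.        ]
frame90 [578.36801035  54.17971703  90.        ]
frame90 [555.24747727 238.3246526   90.        ]
cov70 [492.4036721   39.48551946  70.        ]
cov70 [464.0561725  235.08310195  70.        ]
block [653.45350501 163.96715585  72.        ] tip [639.46649626 136.67070652  72.        ]
dropper1 [388.  32.  60.]
d2 [369. -51.  60.]
dish [ 344. -317.   10.]
t1 [ 578. -373.  107.]
t2 [ 482. -372.  107.]
flask [ 687. -126.   94.]
b1 [ 549. -267.   70.]
b2 [ 437. -205.   70.]
pu [ 446. -293.   70.]
amber [ 724. -287.  150.]
```

```bash
cat >> h.py <<'E'
def goto(x,y,z,yaw):
    s=arm.sense(); Rc=R.from_quat(s['ee_rot']); a=np.deg2rad(yaw)/2
    Rt=R.from_quat([np.cos(a),np.sin(a),0,0])
    d=Rc.inv().apply(np.array([x,y,z])-s['ee_pos']); w=(Rc.inv()*Rt).as_rotvec()
    print('t',round(s['time'],2),'pos',s['ee_pos'].round(1),'F',s['wrist_force'].round(1),'op',round(s['opening'],1),'| d',d.round(1),'w',w.round(3))
E
python3 -c "
from h import *
goto(480,-260,190,8.4)"
```

```text
t 0.15 pos [ 274.2 -588.9  230.6] F [-0.7  0.2 -0.1] op 85.4 | d [-211.3 -325.4   40.9] w [-1.000e-03  1.000e-03 -1.282e+00]
```

Call:
step_arm(targets=[[[-20, -30, 0, 0, 0, -0.12, 50], [-42, -65, 5, 0, 0, -0.24, 50], [-63, -97, 10, 0, 0, -0.36, 50], [-84, -130, 15, 0, 0, -0.48, 50], [-105, -162, 20, 0, 0, -0.6, 50], [-126, -194, 25, 0, 0, -0.72, 50], [-147, -226, 30, 0, 0, -0.84, 50], [-168, -258, 35, 0, 0, -0.96, 50], [-190, -292, 40, 0, 0, -1.08, 50], [-211, -325, 41, 0, 0, -1.2, 50]]])

```text
time: 0.98
ee_pos: [479.9, -258.4, 189.0]
ee_rot: [0.999, 0.035, -0.001, -0.001]
wrist_force: [0.9, -0.1, -0.1]
opening: 49.9
```

Call:
step_arm(targets=[[[0, 0, 0, 0, 0, -0.08, 50], [0, 0, 0, 0, 0, -0.08, 50], [0, 0, 0, 0, 0, -0.08, 50], [0, 0, 0, 0, 0, -0.08, 50], [0, 0, 0, 0, 0, -0.08, 50], [0, 0, 0, 0, 0, -0.08, 50], [0, 0, 0, 0, 0, -0.08, 50], [0, 0, 0, 0, 0, -0.08, 50], [0, 0, 0, 0, 0, -0.08, 50], [0, 0, 0, 0, 0, -0.08, 50]]])

```text
time: 1.82
ee_pos: [479.9, -258.5, 189.1]
ee_rot: [0.997, 0.075, -0.001, -0.001]
wrist_force: [-0.4, 0.2, -0.4]
opening: 49.9
```

Run:
```python
from h import *
goto(496,-230,190,8.4)
p=arm.camera_params('wrist'); im=arm.get_image('wrist')[:,:,::-1]; cv2.imwrite('pics/w1.png',im)
import json; json.dump({k:np.array(v).tolist() for k,v in p.items()},open('w1.json','w'))
print(proj('wrist',[496,-230,70],p))
```

```text
t 1.82 pos [ 479.9 -258.5  189.1] F [-0.4  0.2 -0.4] op 49.9 | d [ 20.2 -25.7  -0.9] w [-0.002  0.001  0.004]
[282.18698976 160.62201362]
```

View pics/w1.png

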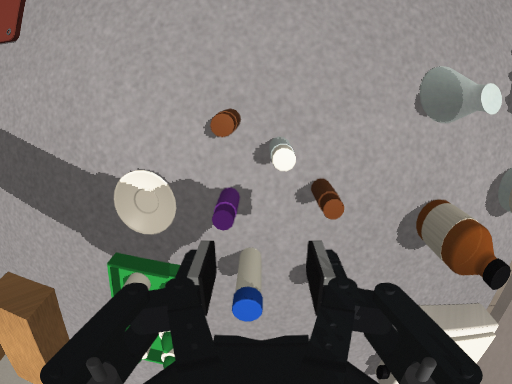

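Wrist view: the white cap is at (284,158) between the browns at (225,122) and (327,198) and the purple vial at (226,208).

Run:
```python
from h import *
import json
p=json.load(open('w1.json')); im=cv2.imread('pics/w1.png')
m=(im.min(2)>165).astype(np.uint8); k=np.zeros_like(m); k[135:180,262:305]=m[135:180,262:305]
n,l,s,c=cv2.connectedComponentsWithStats(k); i=1+np.argmax(s[1:,4]); print(c[i],s[i])
P=onz('wrist',c[i],68,p); print(P)
goto(P[0],P[1],110,8.4)
```

```text
[284.02150538 158.59139785] [272 144  24  28 465]Traceback (most recent call last):
  File "<stdin>", line 6, in <module>
  File "h.py", line 12, in onz
    o,d=ray(n,px,p); return o+d*(z-o[2])/d[2]
        ~~~^^^^^^^^
  File "h.py", line 6, in ray
    v=np.array([(px[0]-K[0,2])/K[0,0],(px[1]-K[1,2])/K[1,1]])
                       ~^^^^^
TypeError: list indices must be integers or slices, not tuple
```

Run:
```python
from h import *
import json
p={k:np.array(v) for k,v in json.load(open('w1.json')).items()}
P=onz('wrist',(284,158),68,p); print(P)
goto(P[0],P[1],95,8.4)
```

```text
[ 497.43068488 -227.75119769   68.        ]
t 1.87 pos [ 479.9 -258.4  189. ] F [ 0.9 -0.3  0.3] op 50.0 | d [ 22.1 -27.5  94.1] w [-0.002  0.001  0.004]
```

Call:
step_arm(targets=[[[10, -12, 15, 0, 0, 0, 50], [22, -27, 40, 0, 0, 0, 50], [22, -27, 65, 0, 0, 0, 50], [22, -27, 85, 0, 0, 0, 50], [22, -27, 100, 0, 0, 0, 50], [22, -27, 113, 0, 0, 0, 50], [22, -27, 125, 0, 0, 0, 50], [22, -27, 135, 0, 0, 0, 50], [22, -27, 139, 0, 0, 0, 50], [22, -27, 139, 0, 0, 0, 50]]])

```text
time: 2.7
ee_pos: [496.9, -228.0, 49.2]
ee_rot: [0.997, 0.075, -0.001, -0.001]
wrist_force: [-0.0, -0.7, 0.2]
opening: 49.8
```

Run:
```python
from h import *
goto(497,-228.5,50,8.4)
cv2.imwrite('pics/w2.png',arm.get_image('wrist')[:,:,::-1])
```

```text
t 2.7 pos [ 496.9 -228.    49.2] F [-0.  -0.7  0.2] op 49.8 | d [-0.   0.5 -0.8] w [-0.003  0.002  0.004]
```

View pics/w2.png

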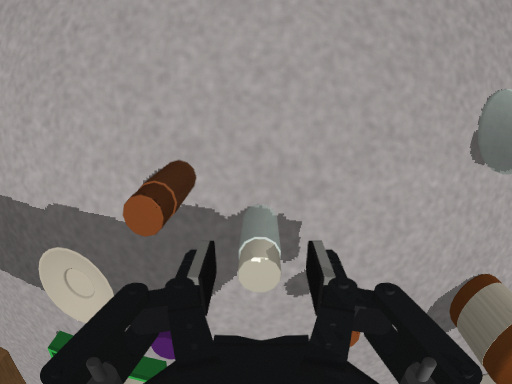

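Cap at (260,262), centred between the pads at about (205,270) and (318,270). I close now.

Call:
step_arm(targets=[[[0, 0, 0, 0, 0, 0, 40], [0, 0, 0, 0, 0, 0, 30], [0, 0, 0, 0, 0, 0, 20], [0, 0, 0, 0, 0, 0, 15], [0, 0, 0, 0, 0, 0, 15], [0, 0, 0, 0, 0, 0, 15], [0, 0, 0, 0, 0, 0, 15], [0, 0, 0, 0, 0, 0, 15], [0, 0, -5, 0, 0, 0, 15], [0, 0, -12, 0, 0, 0, 15]]], squeeze=30)

```text
time: 3.58
ee_pos: [496.9, -227.9, 61.8]
ee_rot: [0.997, 0.075, -0.001, -0.001]
wrist_force: [-0.8, 0.1, -1.4]
opening: 20.8
```

Run:
```python
from h import *
goto(514,186,175,8.4)
p=arm.camera_params('wrist')
cv2.imwrite('pics/w3.png',arm.get_image('wrist')[:,:,::-1])
s=arm.sense()
for z in (16,12,20): print(z,proj('wrist',s['ee_pos']+[0,0,z],p))
```

```text
t 3.58 pos [ 496.9 -227.9   61.8] F [-0.8  0.1 -1.4] op 20.8 | d [  78.8 -407.  -112.3] w [-0.003  0.003  0.004]
16 [260.54010636 271.9468193 ]
12 [260.56323828 267.64446598]
20 [260.51590907 276.44259747]
```

View pics/w3.png

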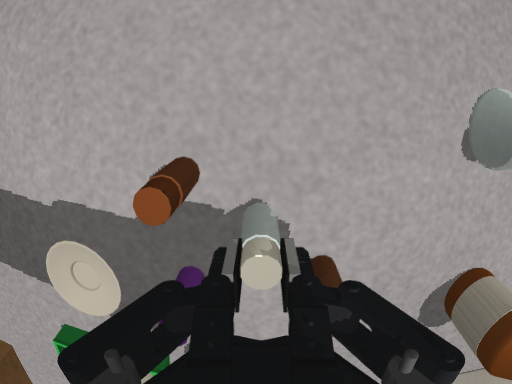

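Run:
```python
from h import *
goto(505,130,175,8.4)
im=cv2.imread('pics/w3.png'); cv2.imwrite('pics/w3c.png',cv2.resize(im[195:300,210:315],(630,630),interpolation=2))
```

```text
t 3.63 pos [ 497.8 -228.3   63.6] F [ 1.1 -0.3  1. ] op 20.9 | d [  60.8 -353.3 -110.9] w [-0.002  0.001  0.004]
```

View pics/w3c.png

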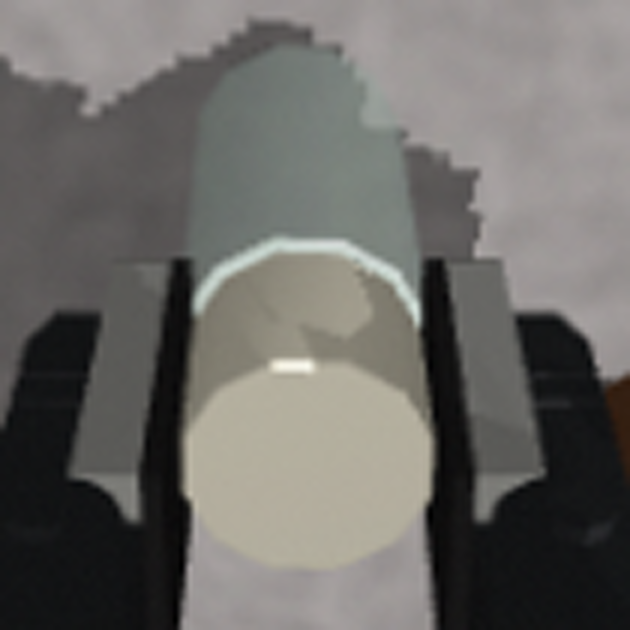

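Call:
step_arm(targets=[[[0, 0, -20, 0, 0, 0, 15], [0, 0, -50, 0, 0, 0, 15], [5, -20, -80, 0, 0, 0, 15], [15, -50, -105, 0, 0, 0, 15], [25, -85, -112, 0, 0, 0, 15], [32, -125, -112, 0, 0, 0, 15], [40, -165, -112, 0, 0, 0, 15], [46, -205, -112, 0, 0, 0, 15], [52, -240, -112, 0, 0, 0, 15], [55, -275, -112, 0, 0, 0, 15]]])

```text
time: 4.47
ee_pos: [511.0, 53.9, 176.5]
ee_rot: [0.997, 0.076, 0.0, -0.001]
wrist_force: [0.8, 0.7, 0.5]
opening: 21.0
```

Run:
```python
from h import *
goto(505,130,175,8.4)
```

```text
t 4.47 pos [511.   53.9 176.5] F [0.8 0.7 0.5] op 21.0 | d [  5.6 -76.2   1.6] w [-0.001 -0.     0.005]
```

Call:
step_arm(targets=[[[1, -10, 0, 0, 0, 0, 15], [2, -25, 0, 0, 0, 0, 15], [3, -40, 0, 0, 0, 0, 15], [5, -55, 0, 0, 0, 0, 15], [6, -65, 0, 0, 0, 0, 15], [6, -72, 0, 0, 0, 0, 15], [6, -76, 0, 0, 0, 0, 15], [6, -76, 0, 0, 0, 0, 15], [6, -76, 0, 0, 0, 0, 15], [6, -76, 0, 0, 0, 0, 15]]])

```text
time: 5.3
ee_pos: [505.6, 128.9, 176.5]
ee_rot: [0.997, 0.075, -0.0, -0.0]
wrist_force: [0.6, 0.3, -0.6]
opening: 20.6
```

Run:
```python
from h import *
import json
goto(505,130,175,8.4)
s=arm.sense()
p=arm.camera_params('wrist')
im=arm.get_image('wrist')[:,:,::-1]
cv2.imwrite('pics/w4.png',im)
p2={k:np.array(v).tolist() for k,v in p.items()}; p2['tcp']=list(s['ee_pos']); json.dump(p2,open('w4.json','w'))
o,d=ray('wrist',(261.3,272),p); z=s['ee_pos'][2]+20.8; print('cap-tcp', (o+d*(z-o[2])/d[2])-s['ee_pos'])
cv2.imwrite('pics/w4b.png',cv2.resize(im[0:300,60:460],(800,600),interpolation=2))
```

```text
t 5.3 pos [505.6 128.9 176.5] F [ 0.6  0.3 -0.6] op 20.6 | d [-0.4 -1.1  1.5] w [-0.001 -0.     0.004]
cap-tcp [ 1.0161198   1.69789045 20.8       ]
```

View pics/w4b.png

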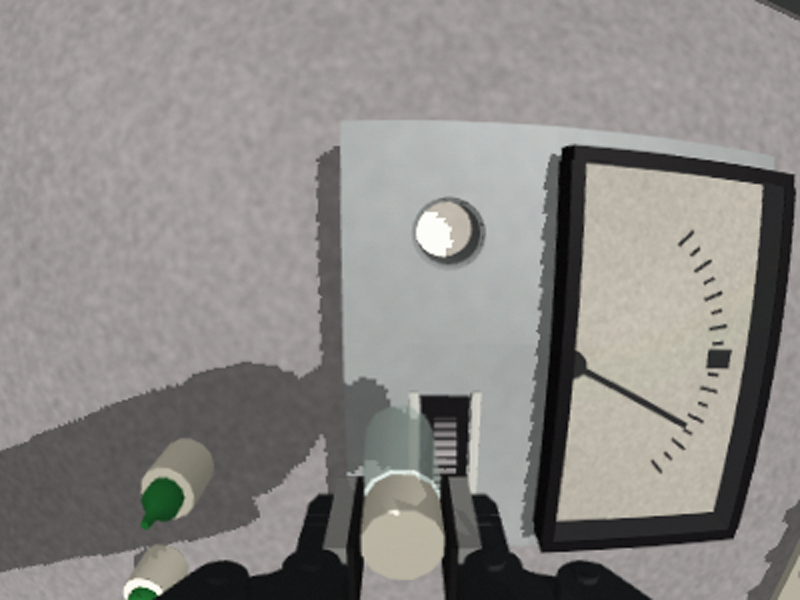

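Run:
```python
import cv2
im=cv2.imread('pics/w4.png'); cv2.imwrite('pics/w4c.png',cv2.resize(im[90:140,260:310],(600,600),interpolation=0))
```

```text
(no output)
```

View pics/w4c.png

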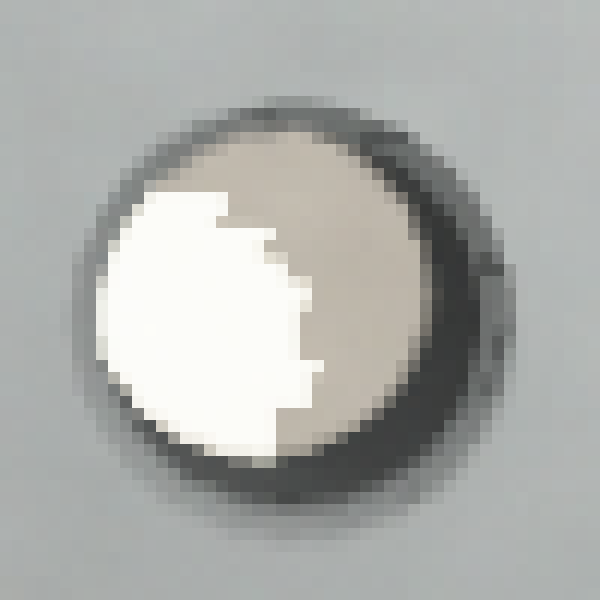

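Run:
```python
import cv2
im=cv2.imread('pics/w4.png'); cv2.imwrite('pics/w4d.png',cv2.resize(im[195:300,210:315],(630,630),interpolation=2))
from h import *
import json
p={k:np.array(v) for k,v in json.load(open('w4.json')).items()}
W=onz('wrist',(284.1,116.0),70,p); print('well',W)
```

```text
well [515.83665039 198.02611966  70.        ]
```

View pics/w4d.png

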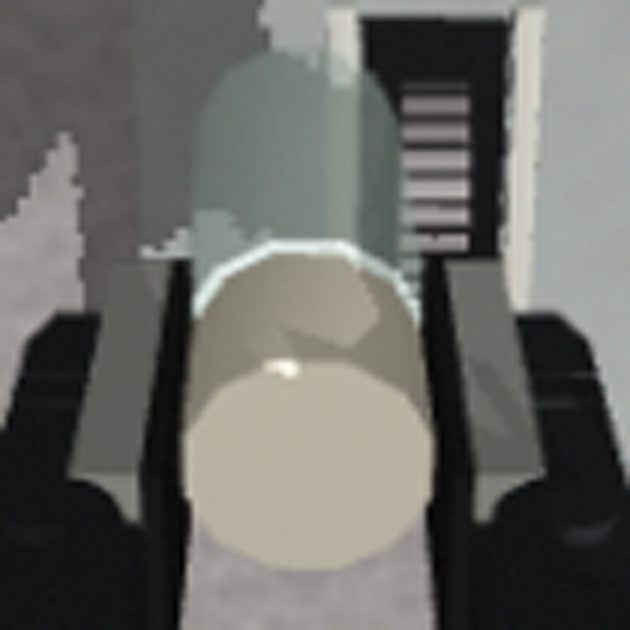

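Run:
```python
from h import *
import json
p={k:np.array(v) for k,v in json.load(open('w4.json')).items()}; t=p['tcp']
C=onz('wrist',(261.1,272.1),t[2]+20.8,p); print('cap-tcp',C-t)
B=C.copy(); B[2]=t[2]-49.2
a=np.deg2rad(8.4); 
cc=np.array([np.array(proj('wrist',B+12*np.array([np.cos(u),np.sin(u),0]),p)) for u in np.linspace(0,6.28,120)])
print('pred bottom crop', (cc.min(0)-[209.6,194.6])*6,(cc.max(0)-[209.6,194.6])*6)
cc=np.array([np.array(proj('wrist',C+11*np.array([np.cos(u),np.sin(u),0]),p)) for u in np.linspace(0,6.28,120)])
print('pred cap crop', (cc.min(0)-[209.6,194.6])*6,(cc.max(0)-[209.6,194.6])*6)
```

```text
cap-tcp [ 0.92828463  1.62411338 20.8       ]
pred bottom crop [205.71202982  32.30284998] [410.51605983 220.35154186]
pred cap crop [174.42389373 350.06265247] [443.52892015 570.7547061 ]
```

Run:
```python
from h import *
import json
p={k:np.array(v) for k,v in json.load(open('w4.json')).items()}; t=p['tcp']
E=onz('wrist',(259.1,202.9),t[2]-49.2,p); a=np.deg2rad(98.4); B=E-12*np.array([np.cos(a),np.sin(a),0]); print('bottom-tcp',B-t)
W=np.array([515.8,198.0]); T=W-(B-t)[:2]; print('target tcp',T)
# meter axes: needle etc. from w4b crop (x/2+60)
g=lambda x,y:(60+x/2-.25,y/2-.25)
pv=onz('wrist',g(577,364),72,p);bl=onz('wrist',g(719,359),72,p);tp=onz('wrist',g(685,425),72,p)
s1=onz('wrist',g(420,394),70,p); s2=onz('wrist',g(470,394),70,p)
c1=onz('wrist',g(341,122),70,p)
print('pv',pv,bl,tp,'slot far end',s1,s2,'corner',c1)
an=lambda v:np.degrees(np.arctan2(v[1],v[0]))
print(an(bl-pv),an(tp-pv),np.radians(an(tp-pv)-an(bl-pv)))
goto(T[0],T[1],130,8.4)
```

```text
bottom-tcp [ -0.06558196  -0.69951066 -49.2       ]
target tcp [515.86558196 198.69951066]
pv [582.43149655 151.00595087  72.        ] [654.632122   165.27160134  72.        ] [646.37709844 129.84849716  72.        ] slot far end [515.22710908 125.80817903  70.        ] [537.3626327  129.15029188  70.        ] corner [464.86316695 237.58049213  70.        ]
11.176739385284986 -18.30764655166014 -0.5145996125284057
t 5.35 pos [505.6 129.  176.6] F [-0.5 -0.2 -0.2] op 20.8 | d [ 20.6 -67.4  46.6] w [-0.001 -0.     0.003]
```

Call:
step_arm(targets=[[[3, -10, 0, 0, 0, 0, 15], [6, -24, 5, 0, 0, 0, 15], [12, -40, 12, 0, 0, 0, 15], [16, -52, 20, 0, 0, 0, 15], [20, -62, 28, 0, 0, 0, 15], [20.6, -67, 36, 0, 0, 0, 15], [20.6, -67.4, 42, 0, 0, 0, 15], [20.6, -67.4, 46, 0, 0, 0, 15], [20.6, -67.4, 46.6, 0, 0, 0, 15], [20.6, -67.4, 46.6, 0, 0, 0, 15]]])

```text
time: 6.18
ee_pos: [515.9, 197.8, 129.9]
ee_rot: [0.997, 0.074, -0.0, -0.0]
wrist_force: [-0.3, 0.6, 0.0]
opening: 20.9
```

Run:
```python
from h import *
goto(515.8,198.7,130,8.4)
s=arm.sense();p=arm.camera_params('wrist'); im=arm.get_image('wrist')[:,:,::-1]; cv2.imwrite('pics/w5.png',im)
c=cv2.resize(im[185:305,200:320],(600,600),interpolation=2); cv2.imwrite('pics/w5c.png',c)
a=arm.get_image('top')[:,:,::-1];b=arm.get_image('scene')[:,:,::-1]
o=np.zeros((400,800,3),np.uint8); o[:,:400]=cv2.resize(a[180:240,105:165],(400,400),interpolation=2)
u=proj('scene',[515,197,80]).astype(int); o[:,400:]=cv2.resize(b[u[1]-40:u[1]+40,u[0]-40:u[0]+40],(400,400),interpolation=2); cv2.imwrite('pics/ts5.png',o)
W=np.array([515.8,198.0,70])
for r in (12,13.5,14.5):
  cc=np.array([np.array(proj('wrist',W+r*np.array([np.cos(u),np.sin(u),0]),p)) for u in np.linspace(0,6.28,120)])
  print(r,'pred hole in crop',(cc.min(0)-[199.6,184.6])*5,(cc.max(0)-[199.6,184.6])*5)
```

```text
t 6.18 pos [515.9 197.8 129.9] F [-0.3  0.6  0. ] op 20.9 | d [-0.  -0.9 -0.1] w [-0.001  0.     0.002]
12 pred hole in crop [217.02046683  59.90492323] [379.59599501 210.06122849]
13.5 pred hole in crop [206.88459373  50.11521445] [389.74005599 219.02227514]
14.5 pred hole in crop [200.13185518  43.56371751] [396.49871896 224.96764204]
```

View pics/w5c.png

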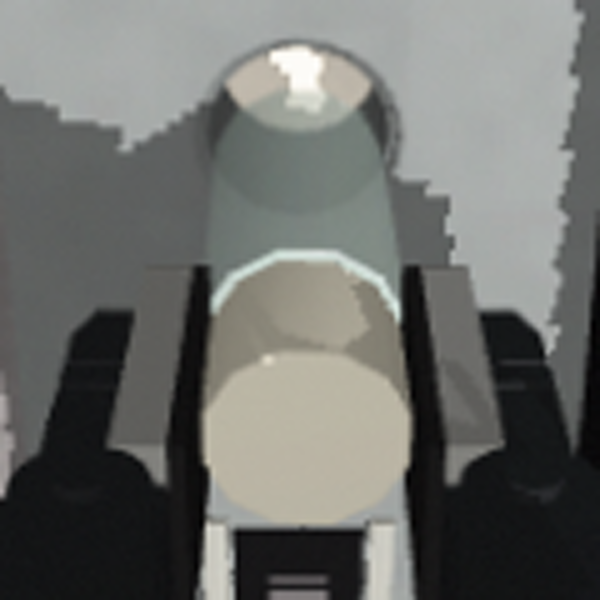

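View pics/ts5.png

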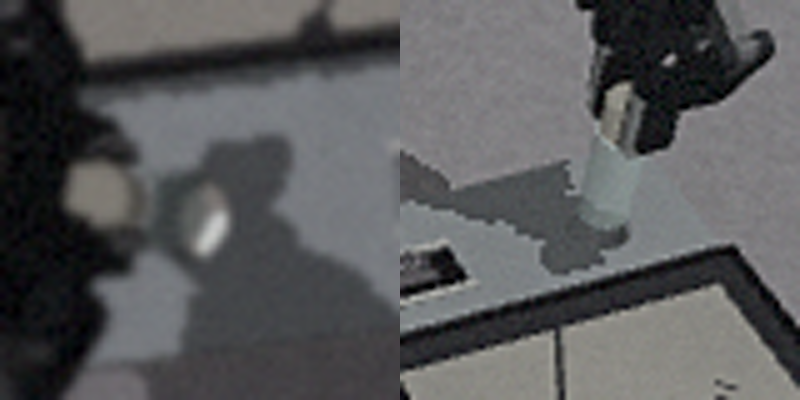

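Run:
```python
from h import *
im=cv2.imread('pics/w5.png')[188:240,235:287]
im=cv2.resize(im,(780,780),interpolation=2)
l=cv2.cvtColor(im,cv2.COLOR_BGR2LAB); l[:,:,0]=cv2.createCLAHE(4,(4,4)).apply(l[:,:,0]); im=cv2.cvtColor(l,cv2.COLOR_LAB2BGR)
cv2.imwrite('pics/w5d.png',cv2.resize(im,(600,600)))
p=arm.camera_params('wrist'); s=arm.sense()
for off in ([0,0],[-.07,-.7],[.9,1.6]):
  B=s['ee_pos']+[off[0],off[1],-49.2]
  cc=np.array([np.array(proj('wrist',B+12*np.array([np.cos(u),np.sin(u),0]),p)) for u in np.linspace(0,6.28,120)])
  k=600/52
  print(off,(cc.min(0)-[234.5,187.5])*k,(cc.max(0)-[234.5,187.5])*k)
```

```text
[0, 0] [ 88.84295942 166.7880604 ] [481.66084789 526.39960554]
[-0.07, -0.7] [ 86.27172557 177.4511488 ] [478.6092559 536.1271853]
[0.9, 1.6] [106.77301395 144.05444028] [500.60387169 505.64333127]
```

View pics/w5d.png

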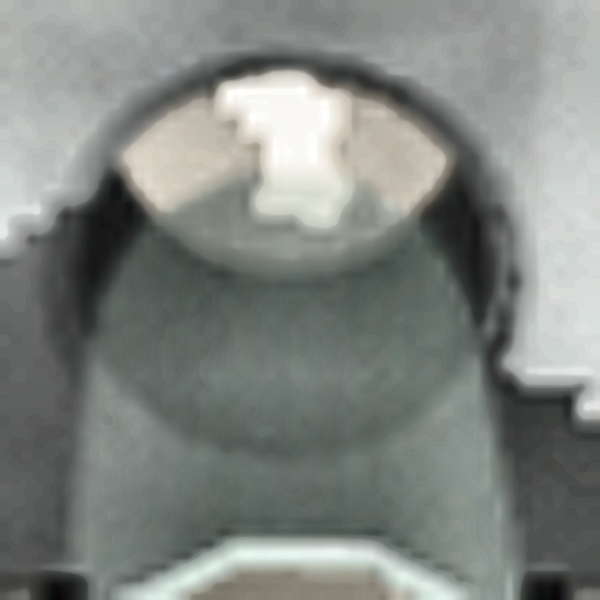

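Call:
step_arm(targets=[[[0, -0.8, 0, 0, 0, 0, 15], [0, -1.5, 1, 0, 0, 0, 15], [0, -1.5, 3, 0, 0, 0, 15], [0, -1.5, 5, 0, 0, 0, 15], [0, -1.5, 7, 0, 0, 0, 15], [0, -1.5, 9, 0, 0, 0, 15], [0, -1.5, 11, 0, 0, 0, 15], [0, -1.5, 13, 0, 0, 0, 15], [0, -1.5, 15, 0, 0, 0, 15], [0, -1.5, 15, 0, 0, 0, 15]]])

```text
time: 7.17
ee_pos: [515.8, 199.6, 115.0]
ee_rot: [0.997, 0.075, 0.0, -0.0]
wrist_force: [0.2, -0.1, -1.6]
opening: 20.9
```

Run:
```python
from h import *
goto(515.8,198.7,85,8.4)
im=arm.get_image('wrist')[185:305,200:320,::-1]; cv2.imwrite('pics/w6.png',cv2.resize(im,(600,600),interpolation=2))
```

```text
t 7.17 pos [515.8 199.6 115. ] F [ 0.2 -0.1 -1.6] op 20.9 | d [-0.2  0.9 30. ] w [-0.001 -0.     0.003]
```

View pics/w6.png

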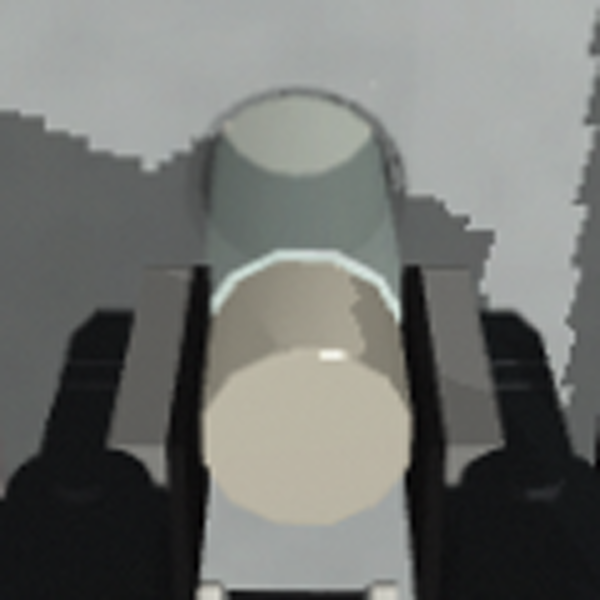

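Call:
step_arm(targets=[[[0, 0, 1, 0, 0, 0, 15], [0, 0, 3, 0, 0, 0, 15], [0, 0, 5, 0, 0, 0, 15], [0, 0, 7, 0, 0, 0, 15], [0, 0, 9, 0, 0, 0, 15], [0, 0, 11, 0, 0, 0, 15], [0, 0, 13, 0, 0, 0, 15], [0, 0, 15, 0, 0, 0, 15], [0, 0, 17, 0, 0, 0, 15], [0, 0, 17, 0, 0, 0, 15]]])

```text
time: 8.05
ee_pos: [515.7, 199.6, 97.7]
ee_rot: [0.997, 0.074, -0.0, -0.0]
wrist_force: [0.6, -1.3, -1.2]
opening: 20.9
```

Call:
step_arm(targets=[[[0, 0, 1, 0, 0, 0, 15], [0, 0, 3, 0, 0, 0, 15], [0, 0, 5, 0, 0, 0, 15], [0, 0, 7, 0, 0, 0, 15], [0, 0, 9, 0, 0, 0, 15], [0, 0, 11, 0, 0, 0, 15], [0, 0, 12, 0, 0, 0, 15], [0, 0, 13, 0, 0, 0, 15], [0, 0, 13.5, 0, 0, 0, 15], [0, 0, 13.5, 0, 0, 0, 15]]])

```text
time: 8.88
ee_pos: [515.8, 199.6, 84.8]
ee_rot: [0.997, 0.074, -0.0, -0.0]
wrist_force: [-2.5, -3.1, 5.8]
opening: 20.8
```

Call:
step_arm(targets=[[[0, 0, 0, 0, 0, 0, 22], [0, 0, 0, 0, 0, 0, 28], [0, 0, 0, 0, 0, 0, 35], [0, 0, 0, 0, 0, 0, 45], [0, 0, 0, 0, 0, 0, 45], [0, 0, 0, 0, 0, 0, 45], [0, 0, -10, 0, 0, 0, 45], [0, 0, -25, 0, 0, 0, 45], [0, 0, -45, 0, 0, 0, 45], [0, 0, -60, 0, 0, 0, 45]]])

```text
time: 9.72
ee_pos: [515.9, 199.9, 146.7]
ee_rot: [0.997, 0.075, 0.0, -0.0]
wrist_force: [0.8, 0.4, -0.4]
opening: 45.1
```

Run:
```python
from h import *
import json
s=arm.sense(); t=s['ee_pos']; p=arm.camera_params('wrist')
im=arm.get_image('wrist')[:,:,::-1]; cv2.imwrite('pics/w7.png',im)
b=arm.get_image('scene')[:,:,::-1];u=proj('scene',[515,197,80]).astype(int); cv2.imwrite('pics/s7.png',cv2.resize(b[u[1]-40:u[1]+40,u[0]-50:u[0]+50],(700,560),interpolation=2))
goto(515.8,198.7,85,8.4)
# expected cap top circles
for z in (104,107):
  cc=np.array([np.array(proj('wrist',np.array([516,198.2,z])+11*np.array([np.cos(v),np.sin(v),0]),p)) for v in np.linspace(0,6.28,120)]); print(z,cc.min(0),cc.max(0))
```

```text
t 9.82 pos [517.2 200.5 148.1] F [ 0.6 -0.2  0.3] op 44.8 | d [-2.   1.6 63.1] w [-0.001 -0.005  0.003]
104 [242.93026861 209.10446692] [274.95719387 238.13652133]
107 [242.691339   210.79348617] [275.15663051 240.13187507]
```

View pics/w7.png

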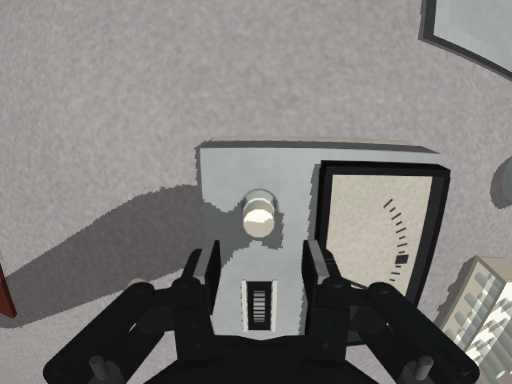

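View pics/s7.png

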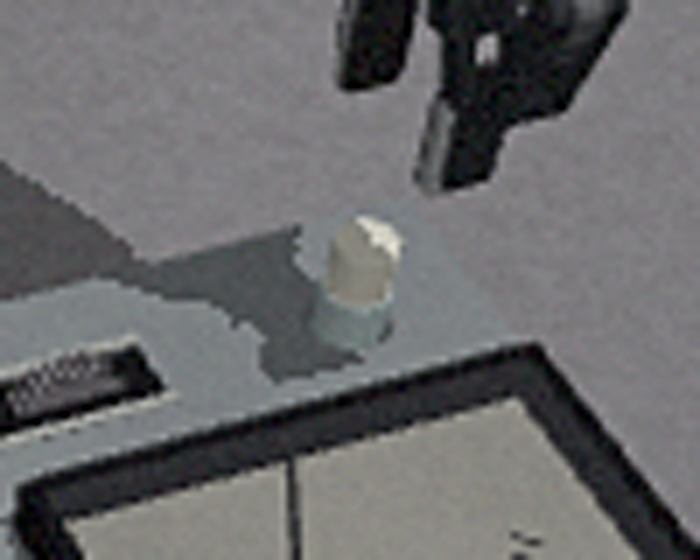

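Vial stands home: cap top spans (243–275, 207–237), matching the prediction for 104 mm height, and the fingers are clear of it. On to the wheel.

Run:
```python
from h import *
goto(532.7,88.1,100,8.6)
im=cv2.imread('pics/w4.png'); cv2.imwrite('pics/w4n.png',cv2.resize(im[100:250,330:450],(640,800),interpolation=2)[:600])
```

```text
t 9.82 pos [517.2 200.5 148.1] F [ 0.6 -0.2  0.3] op 44.8 | d [ -1.6 113.5  48. ] w [-0.001 -0.005 -0.001]
```

View pics/w4n.png

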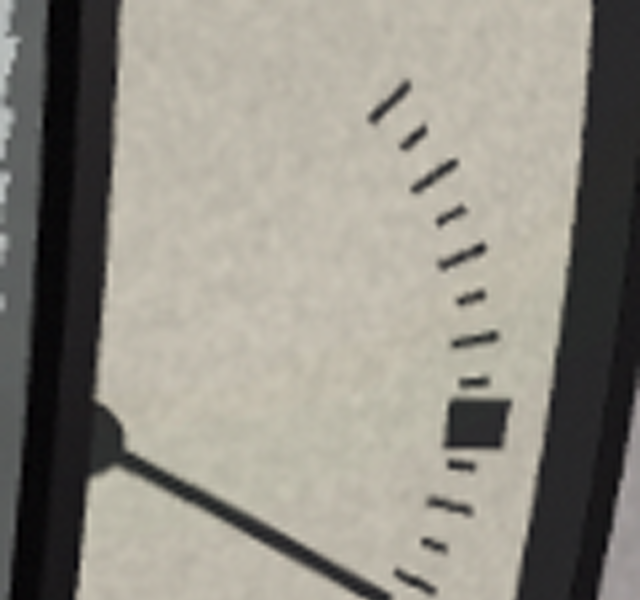

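Call:
step_arm(targets=[[[0, 10, 0, 0, 0, 0, 30], [0, 30, 0, 0, 0, 0, 20], [-1, 50, 0, 0, 0, 0, 10], [-1, 70, 0, 0, 0, 0, 0], [-1.6, 90, 5, 0, 0, 0, 0], [-1.6, 105, 15, 0, 0, 0, 0], [-1.6, 113.5, 28, 0, 0, 0, 0], [-1.6, 113.5, 40, 0, 0, 0, 0], [-1.6, 113.5, 48, 0, 0, 0, 0], [-1.6, 113.5, 48, 0, 0, 0, 0]]])

```text
time: 10.65
ee_pos: [531.2, 88.5, 97.6]
ee_rot: [0.997, 0.075, 0.0, -0.001]
wrist_force: [-0.9, 0.3, -0.5]
opening: -0.1
```

Run:
```python
from h import *
goto(532.7,88.1,88,8.6)
im=arm.get_image('wrist')[:,:,::-1]; cv2.imwrite('pics/w8.png',im)
print(arm.sense()['wrist_force'])
```

```text
t 10.65 pos [531.2  88.5  97.6] F [-0.9  0.3 -0.5] op -0.1 | d [1.4 0.7 9.6] w [-0.002 -0.001  0.   ]
[0.11756041 0.37550558 0.1286723 ]
```

View pics/w8.png

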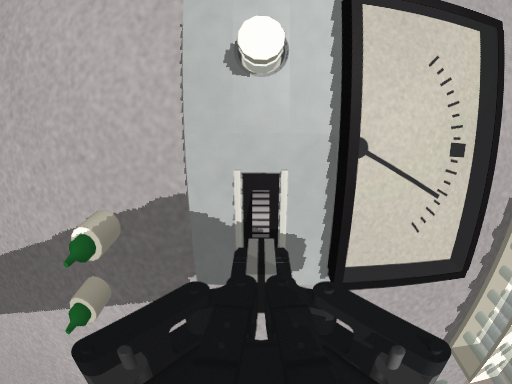

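Fingertips sit over the wheel (260,240); vial cap at (262,40); needle tip at (438,195), right of the block (457,150). Lower carefully.

Call:
step_arm(targets=[[[0, 0, 2, 0, 0, 0, 0], [0, 0, 5, 0, 0, 0, 0], [0, 0, 8, 0, 0, 0, 0], [0, 0, 10, 0, 0, 0, 0], [0, 0, 11.5, 0, 0, 0, 0], [0, 0, 12.5, 0, 0, 0, 0], [0, 0, 13, 0, 0, 0, 0], [0, 0, 13.5, 0, 0, 0, 0], [0, 0, 14, 0, 0, 0, 0], [0, 0, 14, 0, 0, 0, 0]]])

```text
time: 11.53
ee_pos: [531.8, 89.0, 84.8]
ee_rot: [0.997, 0.075, 0.001, -0.001]
wrist_force: [-0.7, -0.1, -0.1]
opening: -0.0
```

Call:
step_arm(targets=[[[0, 0, 0.5, 0, 0, 0, 0], [0, 0, 0.8, 0, 0, 0, 0], [0, 0, 1.1, 0, 0, 0, 0], [0, 0, 1.4, 0, 0, 0, 0], [0, 0, 1.7, 0, 0, 0, 0], [0, 0, 2, 0, 0, 0, 0], [0, 0, 2.3, 0, 0, 0, 0], [0, 0, 2.6, 0, 0, 0, 0], [0, 0, 2.6, 0, 0, 0, 0], [0, 0, 2.6, 0, 0, 0, 0]]])

```text
time: 12.37
ee_pos: [531.8, 89.0, 82.2]
ee_rot: [0.997, 0.075, 0.001, -0.001]
wrist_force: [0.0, 0.1, -0.2]
opening: 0.2
```

Call:
step_arm(targets=[[[0, 0, 0.5, 0, 0, 0, 0], [0, 0, 0.8, 0, 0, 0, 0], [0, 0, 1.1, 0, 0, 0, 0], [0, 0, 1.4, 0, 0, 0, 0], [0, 0, 1.7, 0, 0, 0, 0], [0, 0, 2, 0, 0, 0, 0], [0, 0, 2.3, 0, 0, 0, 0], [0, 0, 2.6, 0, 0, 0, 0], [0, 0, 2.6, 0, 0, 0, 0], [0, 0, 2.6, 0, 0, 0, 0]]])

```text
time: 13.2
ee_pos: [532.0, 89.0, 80.0]
ee_rot: [0.997, 0.075, 0.001, -0.001]
wrist_force: [-2.8, -1.1, 6.9]
opening: 0.2
```

Call:
step_arm(targets=[[[0, 0, 0.4, 0, 0, 0, 0], [0, 0, 0.8, 0, 0, 0, 0], [0, 0, 0.8, 0, 0, 0, 0], [0, -1, 0.8, 0, 0, 0, 0], [0, -2, 0.8, 0, 0, 0, 0], [0, -3, 0.8, 0, 0, 0, 0], [0, -4, 0.8, 0, 0, 0, 0], [0, -5, 0.8, 0, 0, 0, 0], [0, -6, 0.8, 0, 0, 0, 0], [0, -6, 0.8, 0, 0, 0, 0]]])

```text
time: 14.03
ee_pos: [531.3, 93.7, 79.7]
ee_rot: [0.997, 0.075, 0.001, -0.0]
wrist_force: [-3.3, -4.8, 8.3]
opening: 0.3
```

Run:
```python
from h import *
goto(531.4,97,80,8.6)
im=arm.get_image('wrist')[:,:,::-1]; cv2.imwrite('pics/w9.png',im)
```

```text
t 14.03 pos [531.3  93.7  79.7] F [-3.3 -4.8  8.3] op 0.3 | d [ 0.6 -3.2 -0.3] w [ 0.    -0.003 -0.   ]
```

View pics/w9.png

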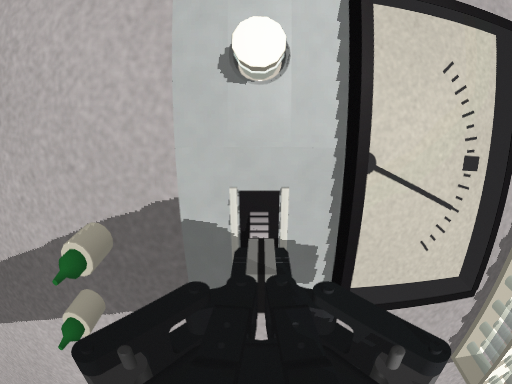

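Call:
step_arm(targets=[[[0, -1, 0.2, 0, 0, 0, 0], [0, -2.5, 0.2, 0, 0, 0, 0], [0, -4, 0.2, 0, 0, 0, 0], [0, -5.5, 0.2, 0, 0, 0, 0], [0, -7, 0.2, 0, 0, 0, 0], [0, -8.5, 0.2, 0, 0, 0, 0], [0, -10, 0.2, 0, 0, 0, 0], [0, -11.5, 0.2, 0, 0, 0, 0], [0, -12.5, 0.2, 0, 0, 0, 0], [0, -12.5, 0.2, 0, 0, 0, 0]]])

```text
time: 14.92
ee_pos: [529.6, 105.1, 79.9]
ee_rot: [0.997, 0.075, 0.001, 0.001]
wrist_force: [-2.3, -3.9, 7.2]
opening: 0.1
```

Run:
```python
from h import *
goto(531.4,97,80,8.6)
p=arm.camera_params('wrist')
im=arm.get_image('wrist')[:,:,::-1]; cv2.imwrite('pics/w10.png',im)
```

```text
t 14.92 pos [529.6 105.1  79.9] F [-2.3 -3.9  7.2] op 0.1 | d [ 0.6  8.3 -0.1] w [ 0.002 -0.003 -0.001]
```

View pics/w10.png

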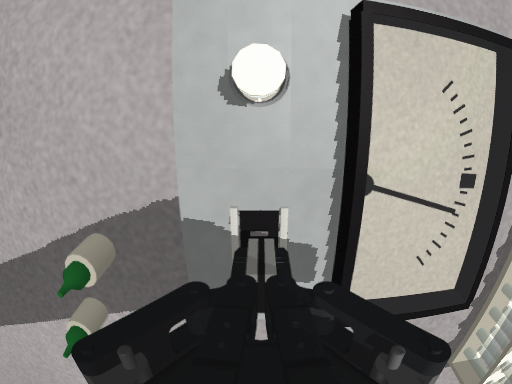

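```bash
cat >> h.py <<'E'
def needle(p,pv,bl,tip,z=70):
    a=[onz('wrist',q,z,p)[:2] for q in (pv,bl,tip)]
    an=lambda v:np.arctan2(v[1],v[0])
    print('needle rel block',an(a[2]-a[0])-an(a[1]-a[0]),'len',np.linalg.norm(a[2]-a[0]),np.linalg.norm(a[1]-a[0]),'yaw',np.degrees(an(a[1]-a[0])), 'pv',a[0])
E
python3 - <<'E'
from h import *
p=arm.camera_params('wrist')
needle(p,(369.5,184),(468,181),(456.5,212.5))
im=cv2.imread('pics/w10.png')[160:260,350:490]; cv2.imwrite('pics/w10c.png',cv2.resize(im,(798,570),interpolation=2))
E
```

```text
needle rel block -0.3119513361859393 len 70.14232841048883 72.13358314760598 yaw 10.737796671999007 pv [585.59575529 151.22624676]
```

View pics/w10c.png

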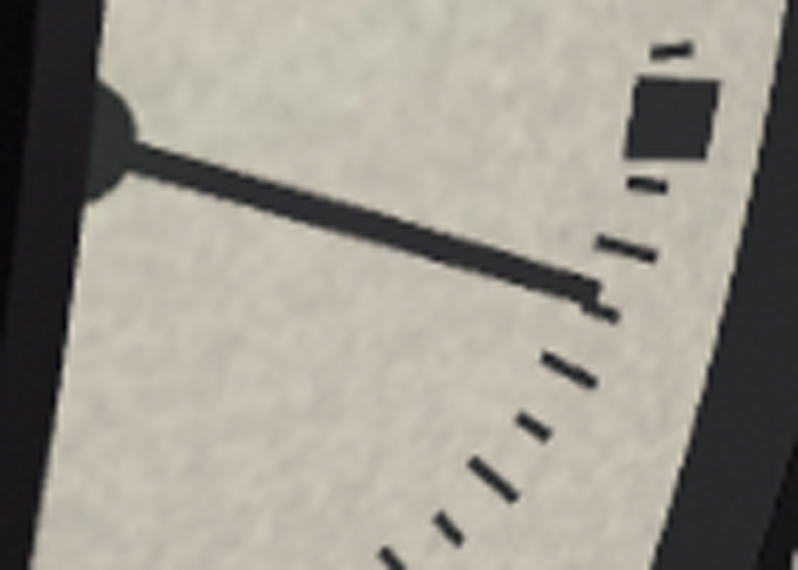

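Call:
step_arm(targets=[[[0, 0, -4, 0, 0, 0, 0], [0, 0, -9, 0, 0, 0, 0], [0, 6, -9, 0, 0, 0, 0], [0, 12, -9, 0, 0, 0, 0], [0, 17, -9, 0, 0, 0, 0], [0, 17, -7, 0, 0, 0, 0], [0, 17, -5, 0, 0, 0, 0], [0, 17, -3.5, 0, 0, 0, 0], [0, 17, -3, 0, 0, 0, 0], [0, 17, -3, 0, 0, 0, 0]]])

```text
time: 15.8
ee_pos: [531.9, 88.6, 82.6]
ee_rot: [0.997, 0.075, 0.001, 0.001]
wrist_force: [-0.0, 0.0, -0.4]
opening: 0.4
```

Run:
```python
from h import *
goto(532.6,89,79.2,8.6)
```

```text
t 15.8 pos [531.9  88.6  82.6] F [-0.   0.  -0.4] op 0.4 | d [ 0.8 -0.3  3.4] w [ 0.001 -0.002 -0.001]
```

Call:
step_arm(targets=[[[0.4, 0, 0.8, 0, 0, 0, 0], [0.4, 0, 1.6, 0, 0, 0, 0], [0.4, 0, 2.4, 0, 0, 0, 0], [0.4, 0, 3, 0, 0, 0, 0], [0.4, 0, 3.3, 0, 0, 0, 0], [0.4, -1, 3.4, 0, 0, 0, 0], [0.4, -2.5, 3.4, 0, 0, 0, 0], [0.4, -4, 3.4, 0, 0, 0, 0], [0.4, -5.5, 3.4, 0, 0, 0, 0], [0.4, -7, 3.4, 0, 0, 0, 0]]])

```text
time: 16.63
ee_pos: [531.6, 94.2, 79.8]
ee_rot: [0.997, 0.074, 0.001, 0.002]
wrist_force: [-2.7, -5.2, 8.6]
opening: -0.2
```

Call:
step_arm(targets=[[[0, -1.5, 0.5, 0, 0, 0, 0], [0, -3, 0.5, 0, 0, 0, 0], [0, -4.5, 0.5, 0, 0, 0, 0], [0, -6, 0.5, 0, 0, 0, 0], [0, -7.5, 0.5, 0, 0, 0, 0], [0, -9, 0.5, 0, 0, 0, 0], [0, -10.5, 0.5, 0, 0, 0, 0], [0, -12, 0.5, 0, 0, 0, 0], [0, -12, 0.5, 0, 0, 0, 0], [0, -12, 0.5, 0, 0, 0, 0]]])

```text
time: 17.47
ee_pos: [530.0, 105.3, 79.8]
ee_rot: [0.997, 0.074, 0.001, 0.002]
wrist_force: [-3.0, -3.7, 7.6]
opening: -0.2
```

Run:
```python
from h import *
goto(532.6,89,79.2,8.6)
im=arm.get_image('wrist')[:,:,::-1]; cv2.imwrite('pics/w11.png',im)
cv2.imwrite('pics/w11c.png',cv2.resize(im[160:260,350:490],(798,570),interpolation=2))
```

```text
t 17.47 pos [530.  105.3  79.8] F [-3.  -3.7  7.6] op -0.2 | d [ 0.2 16.5  0.7] w [ 0.005 -0.002 -0.002]
```

View pics/w11c.png

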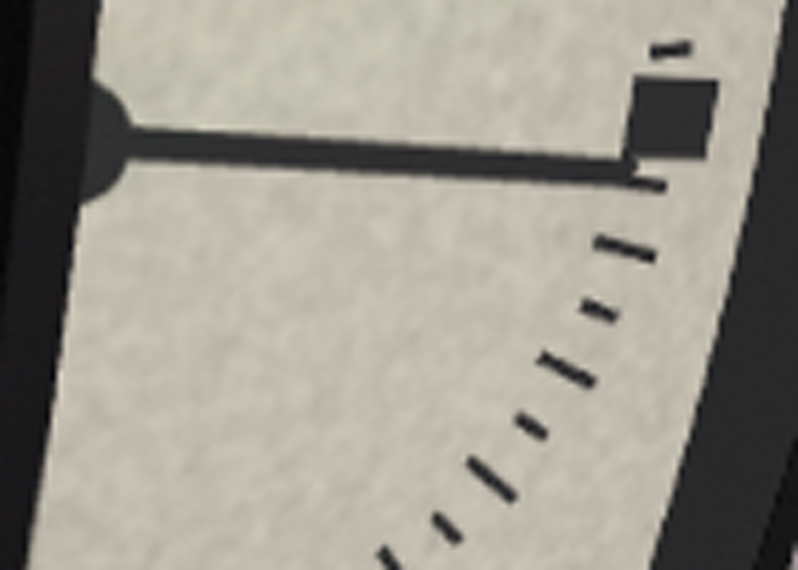

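Call:
step_arm(targets=[[[0, 0, -4, 0, 0, 0, 0], [0, 0, -9, 0, 0, 0, 0], [0, 4, -9, 0, 0, 0, 0], [0, 8, -9, 0, 0, 0, 0], [0, 12, -9, 0, 0, 0, 0], [0, 12, -7, 0, 0, 0, 0], [0, 12, -5, 0, 0, 0, 0], [0, 12, -3.5, 0, 0, 0, 0], [0, 12, -3, 0, 0, 0, 0], [0, 12, -3, 0, 0, 0, 0]]])

```text
time: 18.35
ee_pos: [531.5, 93.6, 82.5]
ee_rot: [0.997, 0.074, 0.001, 0.002]
wrist_force: [0.0, -0.1, 0.2]
opening: 0.1
```

Call:
step_arm(targets=[[[0.2, 0, 0.8, 0, 0, 0, 0], [0.2, 0, 1.6, 0, 0, 0, 0], [0.2, 0, 2.4, 0, 0, 0, 0], [0.2, 0, 3, 0, 0, 0, 0], [0.2, 0, 3.3, 0, 0, 0, 0], [0.2, -1, 3.4, 0, 0, 0, 0], [0.2, -2.5, 3.4, 0, 0, 0, 0], [0.2, -4, 3.4, 0, 0, 0, 0], [0.2, -5.5, 3.4, 0, 0, 0, 0], [0.2, -7, 3.4, 0, 0, 0, 0]]])

```text
time: 19.18
ee_pos: [531.1, 99.2, 79.7]
ee_rot: [0.997, 0.074, 0.001, 0.003]
wrist_force: [-2.5, -5.2, 8.2]
opening: -0.1
```

Run:
```python
from h import *
goto(532.6,89,79.2,8.6)
im=arm.get_image('wrist')[:,:,::-1]; cv2.imwrite('pics/w12.png',im)
cv2.imwrite('pics/w12c.png',cv2.resize(im[140:240,350:490],(798,570),interpolation=2))
```

```text
t 19.18 pos [531.1  99.2  79.7] F [-2.5 -5.2  8.2] op -0.1 | d [-0.  10.3  0.6] w [ 0.006 -0.002 -0.003]
```

View pics/w12c.png

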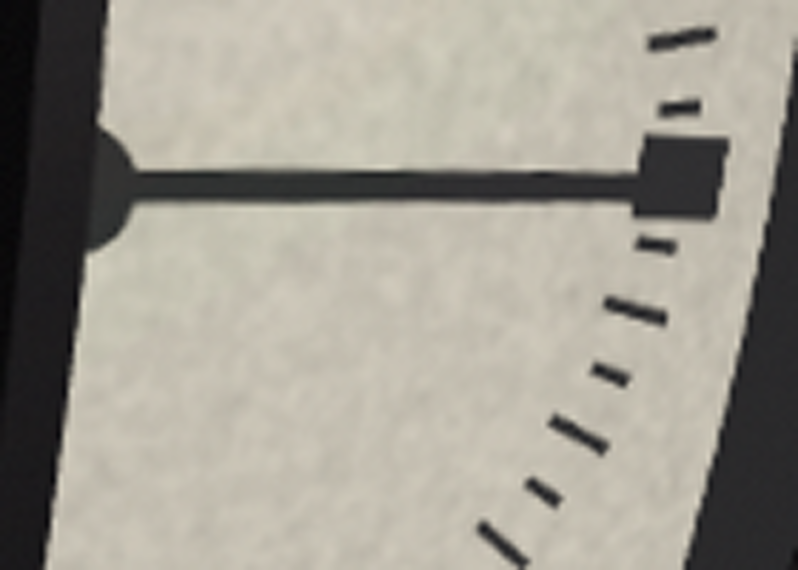

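Needle now points at the block, nearly centred. Lift clear.

Call:
step_arm(targets=[[[0, 0, -4, 0, 0, 0, 0], [0, 0, -9, 0, 0, 0, 0], [0, 0, -20, 0, 0, 0, 0], [0, 0, -30, 0, 0, 0, 0], [0, 0, -40, 0, 0, 0, 0], [0, 0, -50, 0, 0, 0, 0], [0, 0, -60, 0, 0, 0, 0], [0, 0, -65, 0, 0, 0, 0], [0, 0, -65, 0, 0, 0, 0], [0, 0, -65, 0, 0, 0, 0]]])

```text
time: 20.07
ee_pos: [530.9, 99.9, 144.9]
ee_rot: [0.997, 0.074, 0.002, 0.003]
wrist_force: [0.7, 0.2, 0.9]
opening: 0.2
```

Run:
```python
from h import *
goto(532.6,89,79.2,8.6)
p=arm.camera_params('wrist')
im=arm.get_image('wrist')[:,:,::-1]; cv2.imwrite('pics/w13.png',im)
o=np.zeros((600,800,3),np.uint8); o[:384,:512]=im
b=arm.get_image('scene')[:,:,::-1]; a=arm.get_image('top')[:,:,::-1]
o[384:576,:256]=cv2.resize(a,(256,192)); o[384:576,260:516]=cv2.resize(b,(256,192))
o[:280,515:795]=cv2.resize(im[100:240,340:480],(280,280)) 
u=proj('scene',[515,197,80]).astype(int); o[290:570,518:798]=cv2.resize(b[u[1]-35:u[1]+35,u[0]-35:u[0]+35],(280,280),interpolation=2)
cv2.imwrite('pics/fin.png',o)
```

```text
t 20.07 pos [530.9  99.9 144.9] F [0.7 0.2 0.9] op 0.2 | d [-0.1 10.6 65.8] w [ 0.006 -0.003 -0.003]
```

View pics/fin.png

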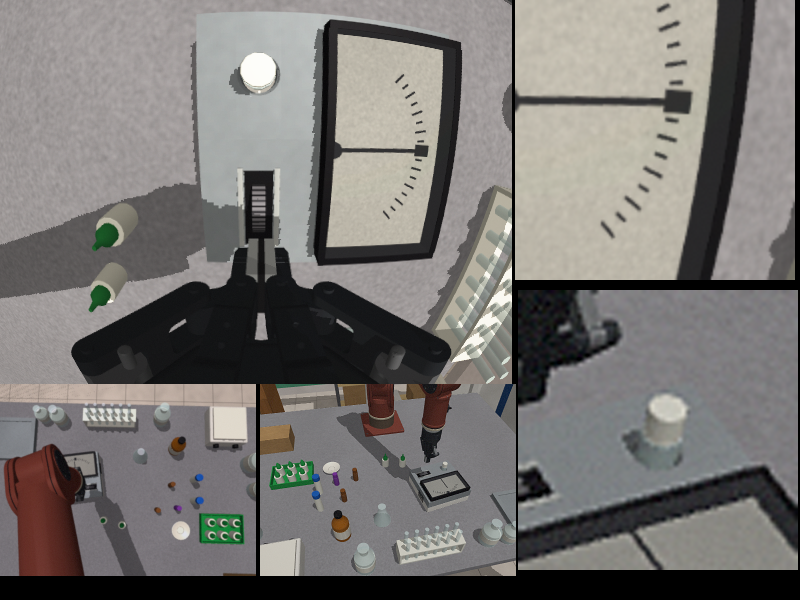

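After lifting, the wrist view shows the needle (337–415, 150) pointing at the block (421,151). The white cap (258,72) stands upright in the well, the fingers are clear and the bystanders look unmoved.

```bash
python3 -c "
from workcell import arm
print(arm.finish_job())"
```

```text
the job is handed in; nothing more can be done
None
```

The job is handed in, at about 20 s of the 64 s allowed; the hand-in gave no verdict. I stood the white-capped vial in the well and let go of it. I then rolled the thumbwheel about 40 mm of rim in three strokes, and left the needle on the block mark.

- **Vial:** after release, its cap top sat where the camera model predicts for a vial fully home (about 34 mm above the cover). It was still upright in the well in the last pictures.
- **Needle:** by eye in the last picture it is nearly centred, about 0.01–0.02 rad off the middle of the block (limit 0.06).
- **Press on the wheel:** vertical force read 7–9 N at the end of each move, about 10 N including the sideways force. I did not record peaks within a move.
- **Bystanders:** they look unmoved in the last views, by eye only.
- **Disagreements:** the well's position differed by about 2 mm between the top and wrist cameras, so I used the wrist view. The starting needle angle came out between -0.41 and -0.54 rad depending on the view, so I steered by the dial ticks.

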